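# Gauge the guide tube and show the rod tip to the reading camera

## Task

Take the gauge rod with the collar (not the plain one) from its cradle, slide it gently into the sloping guide tube until the collar stops fully against the mouth, and draw it right out again. Then present its tip for reading: hold the rod still and level, crossways between the light panel and the camera, tip in the middle of the gap on the lens axis, handle to the robot's left, the rod touching neither. Finish while still holding it there, and leave everything else where it is.

Things in the scene. Friction and masses are not known exactly. Their poses are not given: they have to be found in the camera images.
- gauge_rod: Gauge rod, 0.14 kg, lying level, axis 50 mm above the table, tip roughly to the robot's right. Origin in mid-grip on the axis; x to the tip, z up. Aluminium handle 16 mm wide (y), 20 mm high (z), from x = -60 to 44 mm; collar disc 33 mm diameter, x = 44 to 50 mm; then steel rod 8 mm diameter, round tip at x = 125 mm. Grip across the width at the origin with about 40 N; centre of mass near x = 25 mm.
- cradle_a: Fixed cradle under the gauge rod (the plain rod has one alike; they may swap places). Axes as the rod's, origin on the table under the rod's grip. Base 55 mm wide, 8 mm high, x = -65 to 105 mm; uprights 36 mm wide at x = -57 to -43 mm (52 mm high) and x = 83 to 97 mm (54 mm high). Between them the handle is free for fingers from above.
- collar_face (a point): Centre of the collar's front face, the one that stops against the tube's mouth: 50 mm from the grip's middle towards the tip, on the axis; axes as the gauge rod's.
- gauge_tip (a point): End of the gauge rod, 125 mm from the grip's middle, on the axis; axes as the gauge rod's.
- guide_tube: Fixed aluminium guide tube on a post, 20 mm outside diameter, 95 mm long, bore 12 mm; the mouth flares over the last 12 mm to 22 mm inside, 30 mm outside. Origin at the centre of the mouth's rim, 130 mm above the table; z points out of the mouth along the bore, 25 degrees above level, roughly to the robot's left: the rod enters along -z. Post and clamp are under the rear half; foot 80 mm square.
- reader: Fixed reading station. Origin on the table under the read point, axes as there. Black foot 12 mm high, x = -83 to 133 mm, y within 65 mm. Light panel 86 mm wide (y), 86 mm high, on the robot's side: face at x = -49 mm, top 168 mm above the table. Facing it a camera: lens 32 mm diameter, front at x = 55 mm, body 36 mm square behind it to x = 131 mm.
- read_point (a point): Where the tip belongs: on the lens axis, half-way (within 3 mm) between panel face and lens front, 125 mm above the table. x along the lens axis from panel to camera, y across the view, roughly to the robot's left, z up. The rod comes in from the +y side, parallel to y, tip towards -y.
- plain_rod: Bystander: the same handle and rod without a collar (0.11 kg), in the other cradle; same axes and origin.
- lens_ring: Bystander: black ring, 50 mm diameter, 12 mm high; origin under its centre.
- jar: Bystander: amber jar, 48 mm diameter, 60 mm high; origin under its centre.
- bottle: Bystander: white bottle, 56 mm diameter, 130 mm high; origin under its centre.
- post: Bystander: standing steel post, 25 mm diameter, 60 mm high; origin under its centre.
- driver: Bystander: screwdriver lying on the table, along its own x.
- mount: Bystander: dark steel block 50 x 50 x 30 mm; origin under its centre.
Mind the look-alikes: they are no part of the job. What is shaped like the gauge_rod but blue or purple is not meant.

How it is judged:
By the outcome, as a careful person would: the job done as asked, in the order asked, and still so for the second after the job is handed in, while the arm keeps its last pose, push and grip.
It also fails if it takes over 54 s, if anything falls off the work surface, if the arm or the gripper's body presses on something with over 40 N, if the wrist force passes 120 N, or if a joint passes its speed limit or range.

## Robot

A 7-joint arm with a two-finger parallel gripper is mounted at the origin on the work surface. World frame = base frame: x ahead of the robot, y to its left, z up, the work surface at z = 0. Lengths are in m, angles in rad, forces in N, time in s.
With the tool pointing down it reaches from about 0.4 to 0.9 m from the base axis. Payload 5.5 kg.
Tool frame: the origin (TCP) lies between the finger pads; the fingertips stand 22 mm ahead of it and the grasp point (between the pads) lies 3 mm ahead of it (ctrl.tcp_to_tips is the distance from the TCP to the fingertips, in m); z points along the fingers, y is the line along which they close (so a half turn about z gives the same grasp; the last joint's range is limited). The gripper opens to 92 mm and grips with 3 to 60 N. Pads are 19 mm wide; open, the fingers measure 130 mm over their backs; the gripper's body (75 mm by 190 mm) begins 47 mm behind the grasp point.
Start: joints at [1.482, 0.501, -0.427, 1.55, 0.221, 1.138, -0.21], TCP at [0.224, -0.61, 0.249] pointing down, gripper open.
Joint ranges: [-2.88, 2.88], [-0.31, 2.03], [-1.54, 1.56], [0.2, 2.42], [-1.41, 4.55], [0.19, 2.02], [-2.57, 2.57]. Speed limits (rad/s): [2.57, 2.57, 3.14, 3.14, 3.14, 3.14, 3.14].

## Interface

Orientations are given as a unit quaternion [x, y, z, w].
In Python, from cell import ctrl, capture, job_done, finder gives the robot as it stands. The module is installed in compiled form; this text tells all that it offers.
- The arm moves only by the shell command python3 -m crank 'ROWS' [FORCE]. ROWS is a JSON object of lists of equal length, an entry for each row: "slide": the shift along the tool's x, y, z in m, a list of three; "turn": the turn, a rotation vector about the tool's x, y, z in degrees, a list of three; "fingers": the opening in per cent of the stroke, from 0 (shut) to 100 (fully open). A call has 1 to 12 rows; each row is the pose to reach, as a shift and turn from the pose commanded when the call began, along the tool's axes at that moment; what a row does not reach only later rows make up. A row lasts 1/10 s, in which the tool goes at most 50 mm and 8.59 degrees, less where a joint would pass 70% of its speed; a pose out of reach is approached as far as the arm can. A call with a gripper value outside its range is refused whole. The fingers move at their own pace and stop on an object; FORCE is the grip in N (left out, the last holds). Time passes only in rows, so rows that repeat a pose let the fingers close. It gives the time, the measured TCP pose, the force, the opening and the grip force at its end, in the units of the state.
- ctrl.get_obs(): the state, without advancing time (a new reading comes with each control period).
- capture(name): name is "scene" or "top"; returns a dict with "frame" (400x640x3 uint8, red, green, blue), "intrinsics" (3x3 intrinsics, pixels), "extrinsics" (4x4, takes a point from camera to world coordinates). Camera axes: x right, y down, z forward; pixel columns grow to the right and rows downward; lengths in m; the calibration is good to about 2 mm. A picture is of the moment at which its call begins. There is no depth.
- job_done(): hands the job in; it is judged then, once.
Trained networks look in the newest picture that a camera, given by its name, has taken for a name from the list of things; names that differ only in an ending like _2 or _b are one class to them, and where a whole thing is asked for, a point or a joint stands for the part that bears it (a point fixed in the world has none). Each returns a list of dicts, best first, with "conf" (0 to 1); they miss things now and then, are a little off and sometimes report something else, mostly with a low value. They report only what shows in the picture. A call takes as long as a camera call. They do not tell look-alikes from the thing itself.
- finder.recognise(camera, query): "centre" ([column, row] in pixels, amid what is visible of it).
The state is a dict: "t": time; "joint_positions": joint angles; "qvel": joint speeds; "tau": joint torques, N m; "tcp_pos": TCP position; "tcp_rot": TCP orientation; "ft_force": force on the tool from outside, world axes, zero at the start; "torque": the same for the moment, N m; "width": opening from 0.0 (shut) to 1.0 (fully open); "gripper_force": force on a finger pad.
Only numpy, scipy, OpenCV 4.12 (cv2) and the standard library are available. Lean on these libraries where they do the work, as an engineer would, in place of code of your own. Each camera call takes 0.05 s, during which the arm holds its last target. There are 200 camera calls.

## Working session

There is one attempt and no reset: what is moved stays moved. The work goes in short steps, Python scripts to look and compute and a shell command to move; the robot and the scene stay as the last step left them, time stands still between calls to the robot, and variables do not carry over. Pictures are saved under pics/ and viewed, at most 10 in all, crops included, and the job is handed in when it is done.

```bash
mkdir -p pics; python3 - <<'E'
from cell import ctrl,capture,finder
import cv2,numpy as np
np.set_printoptions(precision=4,suppress=True)
for c in("scene","top"):
    d=capture(c); cv2.imwrite(f"pics/{c}0.png",d["frame"][:,:,::-1]); print(c,d["intrinsics"],d["extrinsics"])
    np.savez(f"{c}.npz",**d)
    for q in("gauge_rod","collar_face","gauge_tip","cradle_a","guide_tube","reader","plain_rod"):
        print(q,[(np.round(r["centre"],1).tolist(),round(r["conf"],2)) for r in finder.recognise(c,q)[:4]])
o=ctrl.get_obs();print({k:np.round(v,4) for k,v in o.items()},ctrl.tcp_to_tips)
E
```

```text
scene [[384.6929   0.     322.8019]
 [  0.     384.6929 197.9047]
 [  0.       0.       1.    ]] [[ 0.6404  0.6165 -0.4581  0.9567]
 [ 0.768  -0.522   0.371  -0.3334]
 [-0.0104 -0.5894 -0.8077  0.9148]
 [ 0.      0.      0.      1.    ]]
gauge_rod [([367.3, 160.4], 0.81), ([354.5, 129.9], 0.72), ([411.6, 137.2], 0.57)]
collar_face [([354.1, 125.2], 0.62), ([410.6, 137.0], 0.5)]
gauge_tip [([411.5, 137.6], 0.87), ([372.0, 155.2], 0.84), ([352.7, 126.5], 0.52)]
cradle_a [([360.7, 168.6], 0.73)]
guide_tube [([172.7, 287.2], 0.74), ([242.7, 244.6], 0.56)]
reader [([365.6, 159.3], 0.68), ([343.0, 258.9], 0.65)]
plain_rod [([415.2, 190.1], 0.85)]
top [[510.6477   0.     311.7274]
 [  0.     510.6477 199.907 ]
 [  0.       0.       1.    ]] [[ 0.0086 -0.9965  0.0826  0.4096]
 [-0.9999 -0.0075  0.0134  0.0209]
 [-0.0128 -0.0827 -0.9965  1.4174]
 [ 0.      0.      0.      1.    ]]
gauge_rod [([151.1, 225.5], 0.72), ([232.4, 229.7], 0.62)]
collar_face [([153.2, 227.5], 0.83), ([196.1, 282.3], 0.72), ([235.5, 233.0], 0.67)]
gauge_tip [([230.5, 228.1], 0.88), ([152.7, 223.0], 0.81), ([196.5, 282.2], 0.59)]
cradle_a [([240.0, 229.4], 0.66)]
guide_tube [([398.4, 218.2], 0.7)]
reader [([325.1, 154.8], 0.92)]
plain_rod [([225.7, 163.3], 0.84), ([228.8, 231.5], 0.25)]
{'t': np.float64(0.8), 'joint_positions': array([ 1.4822,  0.5009, -0.427 ,  1.5504,  0.2208,  1.1383, -0.2103]), 'qvel': array([-0.0005, -0.0013,  0.0002, -0.0008, -0.0001, -0.0003,  0.0007]), 'tau': array([  0.0001, -56.6366,  -5.81  , -27.9486,  -0.0666,   0.0203,
         0.0001]), 'tcp_pos': array([ 0.224 , -0.6102,  0.2488]), 'tcp_rot': array([0.9846, 0.175 , 0.    , 0.    ]), 'ft_force': array([0.6995, 0.5077, 0.8426]), 'torque': array([ 0.0102, -0.0157,  0.0057]), 'gripper_force': np.float64(0.0), 'width': np.float64(0.9993)} 0.022
```

View pics/top0.png

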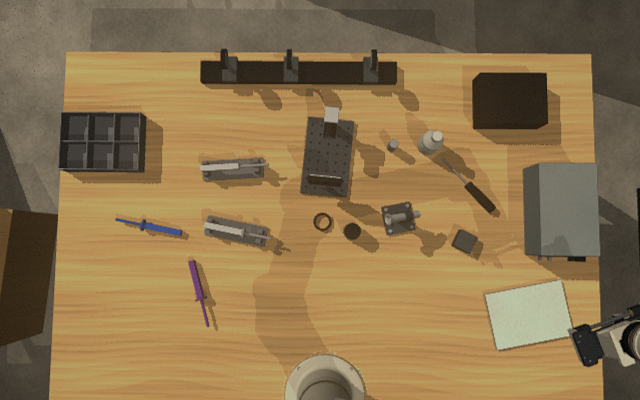

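View pics/scene0.png

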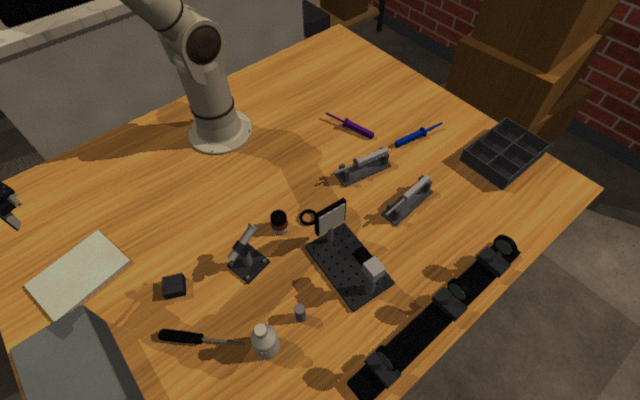

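The top view shows the candidates: gray rod (236,231), gray rod (234,168), blue (150,226), purple (200,292). The tube is at (398,217) and the reader at (328,155). Next, a close crop to find the collar.

```bash
python3 - <<'E'
import cv2,numpy as np
t=cv2.imread("pics/top0.png");s=cv2.imread("pics/scene0.png")
def c(i,x,y,w,h): return cv2.resize(i[y:y+h,x:x+w],(400,300),interpolation=cv2.INTER_CUBIC)
m=np.vstack([np.hstack([c(t,195,192,80,60),c(t,195,140,80,60)]),np.hstack([c(s,325,135,80,60),c(t,370,190,60,45)])])
cv2.imwrite("pics/m1.png",m)
m=np.vstack([np.hstack([c(t,280,95,100,75),c(t,280,140,100,75)]),np.hstack([c(s,300,190,100,75),c(s,215,215,80,60)])])
cv2.imwrite("pics/m2.png",m)
E
```

```text
(no output)
```

View pics/m1.png

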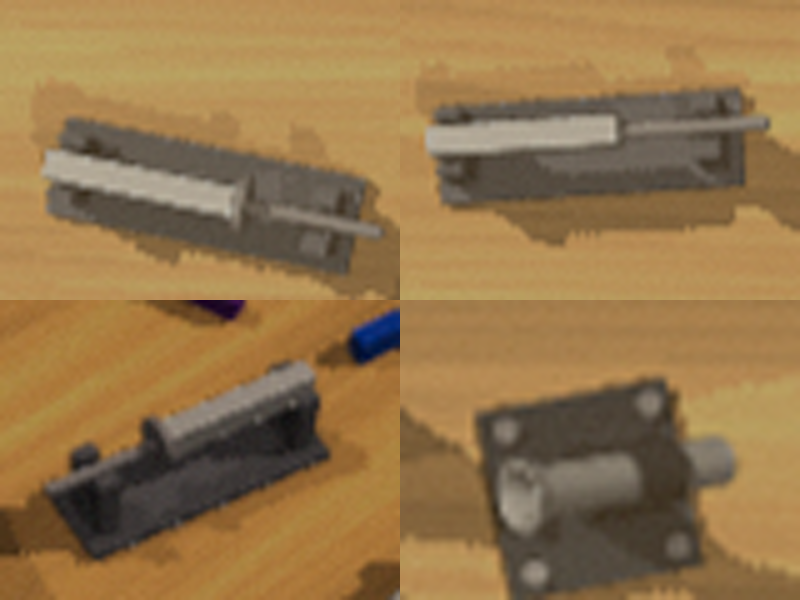

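View pics/m2.png

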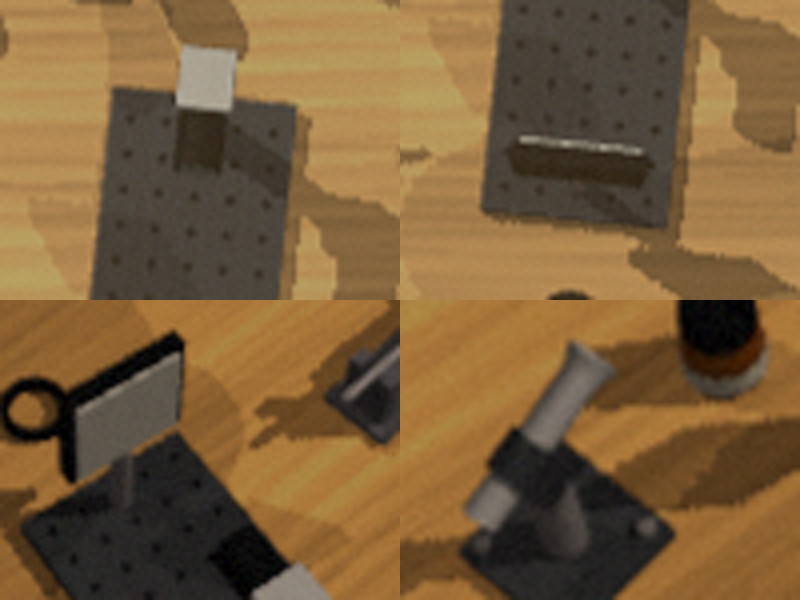

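The collar is on the lower rod, with the collar at about (243,232) and the tip at (270.6,238.4). The tube's mouth is at about (388,219) in top and (253,228) in scene. The reader foot's corners and the panel's top edge are clear. Now I'll fit the poses.

```bash
cat > h.py <<'E'
import numpy as np,sys
from scipy.optimize import least_squares
from scipy.spatial.transform import Rotation as R
np.set_printoptions(precision=4,suppress=True)
C={c:dict(np.load(f"{c}.npz")) for c in("top","scene")}
def proj(c,P):
    E=C[c]["extrinsics"];p=(np.atleast_2d(P)-E[:3,3])@E[:3,:3];p=p@C[c]["intrinsics"].T
    return p[:,:2]/p[:,2:]
def back(c,uv,z):
    E=C[c]["extrinsics"];d=E[:3,:3]@np.linalg.solve(C[c]["intrinsics"],[*uv,1]);o=E[:3,3]
    return o+d*(z-o[2])/d[2]
def fit(obs,x0,tilt=0):
    "obs: (cam,[local xyz],[u,v]); x=(x,y,yaw); z of local = world z"
    def P(x,l): 
        return np.array([x[0],x[1],0])+R.from_euler('z',x[2]).apply(l)
    f=lambda x:np.concatenate([proj(c,P(x,l))[0]-uv for c,l,uv in obs])
    s=least_squares(f,x0,loss='soft_l1');return s.x,s.fun.reshape(-1,2)
def axes(xd,zd):
    x=np.array(xd)/np.linalg.norm(xd);z=np.array(zd)-x*np.dot(xd,zd)/np.linalg.norm(xd);z/=np.linalg.norm(z)
    return np.c_[x,np.cross(z,x),z]
def go(p,M,n=None):
    "rows needed to reach TCP pose p, rotation M, from now"
    from cell import ctrl
    o=ctrl.get_obs();A=R.from_quat(o["tcp_rot"])
    s=A.inv().apply(np.array(p)-o["tcp_pos"]);t=(A.inv()*R.from_matrix(M)).as_rotvec(degrees=True)
    print("t",o["t"],"slide",np.round(s,4),"turn",np.round(t,2),"rows",max(np.linalg.norm(s)/.05,np.linalg.norm(t)/8.59))
E
cat > m.py <<'E'
from h import *
rod=[("top",[-.06,0,.06],(204.4,224.9)),("top",[.044,0,.06],(242.2,231.8)),("top",[.125,0,.05],(270.6,238.4)),
("scene",[.125,0,.05],(335,173)),("scene",[-.06,0,.05],(387.8,151)),("scene",[.047,0,.05],(356,162.4))]
print("rod",*fit(rod,[.36,.2,-1.7]))
a=.0906
L=.095*np.cos(np.radians(25));zr=.130-.095*np.sin(np.radians(25))
tube=[("top",[0,0,.13],(388.3,219.25)),("top",[-L,0,zr],(418.3,214)),("scene",[0,0,.13],(253.4,228)),("scene",[-L,0,zr],(232,256.6))]
print("tube",*fit(tube,[.36,-.2,1.6]))
rd=[("top",[.133,.065,.012],(308,117)),("top",[.133,-.065,.012],(354.25,121.25)),("top",[-.083,.065,.012],(300.5,193)),("top",[-.083,-.065,.012],(346.75,197)),
("top",[-.049,.043,.168],(308.9,174)),("top",[-.049,-.043,.168],(340.9,177.6)),("top",[.131,.018,.143],(324.5,106.75)),("top",[.131,-.018,.143],(339,107.5))]
print("reader",*fit(rd,[.48,0,0.]))
for n,uv,z in(("jar",(352,231),.06),("ring",(322,221),.012),("bottle",(432,140),.13)):print(n,back("top",uv,z))
E
python3 m.py
```

```text
rod [ 0.4434  0.2686 -1.7699] [[-1.0495 -0.808 ]
 [-0.8169  0.3463]
 [ 0.8681  0.0726]
 [-1.0057  0.1512]
 [-0.9499 -0.4203]
 [ 0.8485  0.9915]]
tube [ 0.4692 -0.1535  1.7559] [[-0.5709 -0.1492]
 [-0.0298 -0.0395]
 [ 0.3602 -1.7239]
 [-1.5224  2.3985]]
reader [ 0.6217  0.0002 -0.0885] [[-0.3082 -0.3653]
 [-0.2747 -0.3277]
 [-0.4279  0.072 ]
 [ 0.1662  0.5587]
 [-0.8378  0.1837]
 [ 1.9146 -0.1156]
 [ 0.4472 -0.2761]
 [ 0.0556  0.2741]]
jar [ 0.4402 -0.0683  0.06  ]
ring [0.468  0.0111 0.012 ]
bottle [ 0.6717 -0.2668  0.13  ]
```

```bash
python3 - <<'E'
from h import *
y=-1.7699;d=[np.cos(y),np.sin(y),0]
go([.5,-.3,.27],axes(d,[0,0,-1]));go([.5,-.3,.27],axes(-np.array(d),[0,0,-1]))
E
```

```text
t 0.8 slide [ 0.366  -0.1961 -0.0212] turn [  0.    -0.01 121.57] rows 14.151942023970964
t 0.8 slide [ 0.366  -0.1961 -0.0212] turn [  0.01   0.   -58.43] rows 8.315118801941445
```

```bash
python3 -m crank '{"slide":[[0.045,-0.025,-0.003],[0.09,-0.05,-0.005],[0.135,-0.073,-0.008],[0.18,-0.098,-0.011],[0.22,-0.12,-0.013],[0.26,-0.14,-0.015],[0.30,-0.16,-0.018],[0.34,-0.18,-0.02],[0.366,-0.196,-0.021],[0.366,-0.196,-0.021]],"turn":[[0,0,0],[0,0,0],[0,0,0],[0,0,0],[0,0,0],[0,0,0],[0,0,0],[0,0,0],[0,0,0],[0,0,0]],"fingers":[100,100,100,100,100,100,100,100,100,100]}'; python3 -c "
from cell import ctrl;o=ctrl.get_obs();print(o['joint_positions'].round(3),o['tcp_pos'].round(4),o['ft_force'].round(2))"
```

```text
t: 1.8
tcp_pos: [0.504, -0.294, 0.2706]
tcp_rot: [0.984, 0.179, 0.002, -0.001]
ft_force: [0.4, 1.4, -0.0]
width: 0.999
gripper_force: 0.0
[ 0.942  0.384 -0.586  1.697  0.228  1.128 -0.918] [ 0.504  -0.294   0.2706] [ 0.37  1.4  -0.03]
```

```bash
python3 - <<'E'
from h import *
y=-1.7699+np.pi;go([.4434,.2686,.2],axes([np.cos(y),np.sin(y),0],[0,0,-1]))
E
```

```text
t 1.8 slide [ 0.1418 -0.5477  0.0716] turn [  0.06  -0.22 -57.91] rows 11.405538215603425
```

```bash
python3 -m crank '{"slide":[[0.012,-0.046,0],[0.024,-0.092,0],[0.036,-0.138,0],[0.048,-0.184,0],[0.06,-0.23,0.006],[0.071,-0.276,0.016],[0.083,-0.321,0.026],[0.095,-0.366,0.036],[0.107,-0.411,0.046],[0.119,-0.457,0.056],[0.131,-0.503,0.066],[0.142,-0.548,0.072]],"turn":[[0,0,-5],[0,0,-10],[0,0,-15],[0,0,-20],[0,0,-25],[0,0,-30],[0,0,-35],[0,0,-40],[0,0,-45],[0,0,-50],[0,0,-55],[0,-0.2,-58]],"fingers":[100,100,100,100,100,100,100,100,100,100,100,100]}'; python3 - <<'E'
from h import *
from cell import ctrl
y=-1.7699+np.pi;go([.4434,.2686,.053],axes([np.cos(y),np.sin(y),0],[0,0,-1]))
print(ctrl.get_obs()['joint_positions'])
E
```

```text
t: 3.0
tcp_pos: [0.4446, 0.2638, 0.197]
tcp_rot: [0.776, 0.631, -0.002, 0.001]
ft_force: [0.5, -0.1, -0.3]
width: 1.002
gripper_force: 0.0
t 3.0 slide [ 0.0051 -0.0019  0.144 ] turn [-0.09  0.22 -0.37] rows 2.881496024443262
[ 0.169   0.454  -0.9418  1.9179  0.4381  0.9946 -1.1782]
```

```bash
python3 -m crank '{"slide":[[0,0,0.04],[0,0,0.08],[0,0,0.11],[0,0,0.13],[0,0,0.14],[0,0,0.147],[0,0,0.147],[0,0,0.147]],"turn":[[0,0,0],[0,0,0],[0,0,0],[0,0,0],[0,0,0],[0,0,0],[0,0,0],[0,0,0]],"fingers":[100,100,100,100,80,60,50,45]}'; python3 - <<'E'
from h import *
from cell import ctrl,capture
import cv2
y=-1.7699+np.pi;go([.4434,.2686,.053],axes([np.cos(y),np.sin(y),0],[0,0,-1]))
a=capture("top")["frame"];b=capture("scene")["frame"]
f=lambda i,x,y,w,h:cv2.resize(i[y:y+h,x:x+w,::-1],(400,300),interpolation=cv2.INTER_CUBIC)
cv2.imwrite("pics/g.png",np.hstack([f(a,195,192,80,60),f(b,325,115,107,80)]))
E
```

```text
t: 3.8
tcp_pos: [0.445, 0.2632, 0.0516]
tcp_rot: [0.776, 0.63, -0.001, 0.001]
ft_force: [0.2, -0.1, 0.5]
width: 0.702
gripper_force: 0.0
t 3.8 slide [ 0.005  -0.0026 -0.0014] turn [-0.02  0.12 -0.45] rows 0.11607798866480767
```

View pics/g.png

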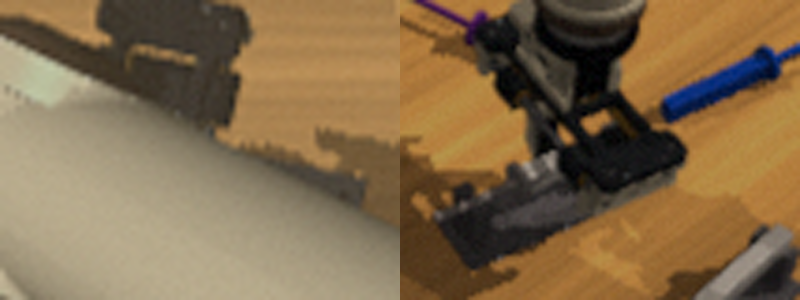

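The gripper straddles the collared rod. The TCP is 5 mm short along the handle, so I'll correct that and close.

```bash
python3 -m crank '{"slide":[[0.005,-0.0026,-0.001],[0.005,-0.0026,-0.001],[0.005,-0.0026,-0.001],[0.005,-0.0026,-0.001],[0.005,-0.0026,-0.001],[0.005,-0.0026,-0.001],[0.005,-0.0026,-0.001],[0.005,-0.0026,-0.001],[0.005,-0.0026,-0.001],[0.005,-0.0026,-0.001],[0.005,-0.0026,-0.001],[0.005,-0.0026,-0.001]],"turn":[[0,0,-0.4],[0,0,-0.4],[0,0,-0.4],[0,0,-0.4],[0,0,-0.4],[0,0,-0.4],[0,0,-0.4],[0,0,-0.4],[0,0,-0.4],[0,0,-0.4],[0,0,-0.4],[0,0,-0.4]],"fingers":[45,40,30,25,20,17,14,10,5,0,0,0]}' 40; python3 - <<'E'
from h import *
y=-1.7699+np.pi;go([.4434,.2686,.053],axes([np.cos(y),np.sin(y),0],[0,0,-1]))
E
```

```text
t: 5.1
tcp_pos: [0.4426, 0.2683, 0.0517]
tcp_rot: [0.774, 0.633, -0.002, 0.0]
ft_force: [0.4, -0.3, -0.1]
width: 0.173
gripper_force: 40.0
t 5.1 slide [ 0.0005  0.0007 -0.0013] turn [-0.09  0.18 -0.03] rows 0.031194692673777412
```

```bash
python3 -m crank '{"slide":[[0,0,-0.005],[0,0,-0.015],[0,0,-0.035],[0,0,-0.07],[0,0,-0.11],[0,0,-0.15],[0,0,-0.18],[0,0,-0.20],[0,0,-0.21],[0,0,-0.21]],"turn":[[0,0,0],[0,0,0],[0,0,0],[0,0,0],[0,0,0],[0,0,0],[0,0,0],[0,0,0],[0,0,0],[0,0,0]],"fingers":[0,0,0,0,0,0,0,0,0,0]}'; cat > snap.py <<'E'
from h import *
from cell import ctrl,capture,finder
import cv2
n=sys.argv[1]
for c in("top","scene"):
    d=capture(c);cv2.imwrite(f"pics/{n}_{c}.png",d["frame"][:,:,::-1])
    for q in sys.argv[2:]: print(c,q,[(np.round(r["centre"],1).tolist(),round(r["conf"],2)) for r in finder.recognise(c,q)[:4]])
o=ctrl.get_obs();M=R.from_quat(o["tcp_rot"]).as_matrix();g=o["tcp_pos"]+.003*M[:,2];d=-M[:,0]
print("tcp",o["tcp_pos"],"ft",o["ft_force"],"torque",o["torque"],"joints",o["joint_positions"])
for k,l in(("tip",.125),("collar",.05),("end",-.06)):
    P=g+l*d;print(k,P,"top",proj("top",P)[0],"scene",proj("scene",P)[0])
E
cat > tube.py <<'E'
from h import *
T=np.array([.4692,-.1535,.130]);yw=1.7559  # mouth, yaw of +z axis
def tgt(s,T=T,yw=yw,a=25,dx=0.):
    "TCP pose with collar face s m out of the mouth; dx: rod shift along tip dir in the grip"
    u=np.array([np.cos(yw)*np.cos(np.radians(a)),np.sin(yw)*np.cos(np.radians(a)),np.sin(np.radians(a))])
    M=axes(u,[0,0,-1]);g=T+u*(s+.05+dx);return g-.003*M[:,2],M
E
python3 snap.py lift gauge_tip; python3 -c "
from tube import *
p,M=tgt(.115);print(p);go(p,M)"
```

```text
t: 6.1
tcp_pos: [0.4436, 0.2693, 0.2632]
tcp_rot: [0.774, 0.633, -0.0, 0.001]
ft_force: [0.5, -0.5, -2.5]
width: 0.173
gripper_force: 40.0
top gauge_tip [([201.9, 309.9], 0.66), ([401.8, 216.5], 0.58), ([227.4, 226.5], 0.52)]
scene gauge_tip [([354.1, 126.2], 0.77), ([361.6, 105.7], 0.53), ([415.4, 134.2], 0.53)]
tcp [0.4425 0.2683 0.2604] ft [-0.4214  0.5451 -1.4375] torque [-0.0318 -0.0502  0.004 ] joints [ 0.2209  0.3779 -1.0032  1.851   0.354   1.1121 -1.1124]
tip [0.4176 0.1457 0.258 ] top [263.2335 238.237 ] scene [334.7211 119.2659]
collar [0.4325 0.2192 0.2576] top [231.0497 231.3965] scene [360.4751 109.5016]
end [0.4543 0.3271 0.2572] top [184.1009 221.4178] scene [396.3295  95.9077]
[ 0.4419 -0.0078  0.2025]
t 6.3 slide [-0.2704  0.0544  0.059 ] turn [  4.57  24.89 -21.75] rows 5.640789803164963
```

```bash
python3 -m crank '{"slide":[[-0.03,0.006,0.005],[-0.07,0.014,0.012],[-0.11,0.022,0.02],[-0.15,0.03,0.03],[-0.19,0.038,0.04],[-0.225,0.045,0.047],[-0.25,0.05,0.054],[-0.265,0.053,0.058],[-0.27,0.0544,0.059],[-0.27,0.0544,0.059],[-0.27,0.0544,0.059]],"turn":[[0.5,2.8,-2.4],[1,5.5,-4.8],[1.5,8.3,-7.2],[2,11,-9.6],[2.5,14,-12],[3,16.7,-14.5],[3.5,19.4,-17],[4,22,-19.4],[4.6,24.9,-21.7],[4.6,24.9,-21.7],[4.6,24.9,-21.7]],"fingers":[0,0,0,0,0,0,0,0,0,0,0]}'; python3 snap.py pre; python3 - <<'E'
from tube import *
import cv2
go(*tgt(.115))
t=cv2.imread("pics/pre_top.png");s=cv2.imread("pics/pre_scene.png")
f=lambda i,x,y,w,h:cv2.resize(i[y:y+h,x:x+w],(w*6,h*6),interpolation=cv2.INTER_CUBIC)
a=f(t,330,185,100,50);b=f(s,215,170,100,100-50+0+50)
cv2.imwrite("pics/prem.png",np.vstack([a,b])[:600*2])
b=f(s,220,180,100,50+0)
cv2.imwrite("pics/prem.png",np.vstack([f(t,335,190,100,45),f(s,222,208,100,55)]))
for n,u in(("mouth",0),("rear",-.095)):
    p=T+u*tgt(0)[1][:,0];print(n,proj("top",p),proj("scene",p))
E
```

```text
t: 7.4
tcp_pos: [0.4423, -0.006, 0.2029]
tcp_rot: [0.624, 0.75, 0.139, -0.167]
ft_force: [-0.9, 0.4, -1.5]
width: 0.171
gripper_force: 40.0
tcp [ 0.4423 -0.0053  0.2035] ft [ 0.519   0.4958 -1.6914] torque [-0.5885 -0.255   0.0212] joints [ 1.1793  0.5739 -1.1809  1.9974  0.1189  1.0105  0.1537]
tip [ 0.4631 -0.1153  0.1479] top [373.313  221.1126] scene [264.413  211.9764]
collar [ 0.4505 -0.0485  0.1796] top [347.0916 225.5609] scene [282.4335 186.5722]
end [0.432  0.0494 0.2261] top [306.1017 232.5147] scene [308.5202 149.7971]
t 7.5 slide [-0.0026 -0.0009 -0.0001] turn [ 0.04 -0.01  0.08] rows 0.05460297749812004
mouth [[387.7288 219.113 ]] [[253.7534 226.2677]]
rear [[418.2698 213.9712]] [[230.4719 258.9901]]
```

View pics/prem.png

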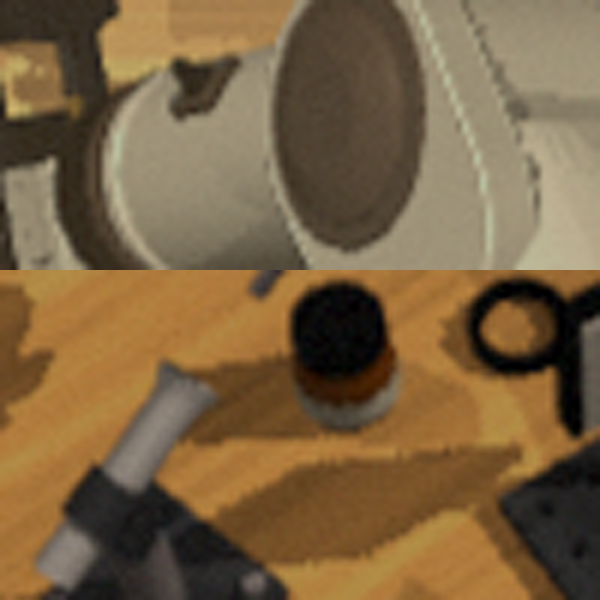

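The scene view shows the tip at (265,211.7), predicted (264.4,212.0), and the mouth rim centre at (254.2,226.3), predicted (253.8,226.3). These agree, so I'll start the gentle insertion.

```bash
cat > st.py <<'E'
from tube import *
from cell import ctrl
o=ctrl.get_obs();M=R.from_quat(o["tcp_rot"]).as_matrix();g=o["tcp_pos"]+.003*M[:,2]
Tm=tgt(0)[1]
print("offset of grip in tube axes (s,lat,down)",Tm.T@(g-T)-[.05,0,0],"ft tool",M.T@o["ft_force"],"tq",M.T@o["torque"])
go(*tgt(float(sys.argv[1]) if len(sys.argv)>1 else 0))
E
python3 st.py; python3 -m crank '{"slide":[[-0.01,-0.001,0],[-0.02,-0.001,0],[-0.028,-0.001,0],[-0.034,-0.001,0],[-0.04,-0.001,0],[-0.045,-0.001,0],[-0.05,-0.001,0],[-0.055,-0.001,0],[-0.06,-0.001,0],[-0.06,-0.001,0]],"turn":[[0,0,0],[0,0,0],[0,0,0],[0,0,0],[0,0,0],[0,0,0],[0,0,0],[0,0,0],[0,0,0],[0,0,0]],"fingers":[0,0,0,0,0,0,0,0,0,0]}'; python3 st.py
```

```text
offset of grip in tube axes (s,lat,down) [0.1176 0.0009 0.0001] ft tool [-0.3609  0.5997  1.6989] tq [-0.1191 -0.6255 -0.0799]
t 7.5 slide [-0.1176 -0.001  -0.0001] turn [ 0.04 -0.01  0.08] rows 2.351835604881401
t: 8.5
tcp_pos: [0.4519, -0.061, 0.1777]
tcp_rot: [0.624, 0.751, 0.139, -0.166]
ft_force: [-0.6, 0.3, -1.6]
width: 0.17
gripper_force: 40.0
offset of grip in tube axes (s,lat,down) [ 0.0554  0.     -0.0005] ft tool [-0.3066 -0.585   1.64  ] tq [-0.1185 -0.6038 -0.0525]
t 8.5 slide [-0.0554  0.      0.0004] turn [ 0.11 -0.05 -0.06] rows 1.1082989154021776
```

```bash
python3 -m crank '{"slide":[[-0.004,0,0],[-0.008,0,0],[-0.012,0,0],[-0.016,0,0],[-0.02,0,0],[-0.024,0,0],[-0.028,0,0],[-0.028,0,0]],"turn":[[0,0,0],[0,0,0],[0,0,0],[0,0,0],[0,0,0],[0,0,0],[0,0,0],[0,0,0]],"fingers":[0,0,0,0,0,0,0,0]}'; python3 st.py
```

```text
t: 9.3
tcp_pos: [0.4565, -0.0859, 0.1659]
tcp_rot: [0.624, 0.751, 0.139, -0.166]
ft_force: [-0.4, -0.4, -1.6]
width: 0.17
gripper_force: 40.0
offset of grip in tube axes (s,lat,down) [ 0.0275 -0.     -0.0004] ft tool [-0.9332 -0.4854  1.2978] tq [-0.0593 -0.6024 -0.099 ]
t 9.3 slide [-0.0275  0.      0.0004] turn [ 0.11 -0.05 -0.05] rows 0.5502194590575471
```

No contact yet. Continuing more finely.

```bash
python3 -m crank '{"slide":[[-0.004,0,0],[-0.008,0,0],[-0.012,0,0],[-0.015,0,0],[-0.018,0,0],[-0.02,0,0],[-0.022,0,0],[-0.022,0,0]],"turn":[[0,0,0],[0,0,0],[0,0,0],[0,0,0],[0,0,0],[0,0,0],[0,0,0],[0,0,0]],"fingers":[0,0,0,0,0,0,0,0]}'; python3 st.py
```

```text
t: 10.1
tcp_pos: [0.4601, -0.105, 0.1567]
tcp_rot: [0.624, 0.751, 0.139, -0.166]
ft_force: [0.2, -0.7, -1.4]
width: 0.172
gripper_force: 40.0
offset of grip in tube axes (s,lat,down) [ 0.006   0.     -0.0004] ft tool [-1.2768  0.083   0.9381] tq [-0.1401 -0.6132 -0.0467]
t 10.1 slide [-0.006  -0.      0.0004] turn [ 0.1  -0.05 -0.01] rows 0.11977522613276428
```

```bash
python3 -m crank '{"slide":[[-0.001,0,0],[-0.002,0,0],[-0.003,0,0],[-0.004,0,0],[-0.005,0,0],[-0.005,0,0]],"turn":[[0,0,0],[0,0,0],[0,0,0],[0,0,0],[0,0,0],[0,0,0]],"fingers":[0,0,0,0,0,0]}'; python3 st.py
```

```text
t: 10.7
tcp_pos: [0.4609, -0.1091, 0.1548]
tcp_rot: [0.624, 0.751, 0.139, -0.166]
ft_force: [-0.2, 0.9, -1.1]
width: 0.17
gripper_force: 40.0
offset of grip in tube axes (s,lat,down) [ 0.0014  0.     -0.0004] ft tool [0.3807 0.005  1.3554] tq [ 0.0031 -0.4324 -0.0553]
t 10.7 slide [-0.0014 -0.      0.0004] turn [ 0.09 -0.07  0.01] rows 0.029474976759734487
```

```bash
python3 -m crank '{"slide":[[-0.001,0,0],[-0.002,0,0],[-0.003,0,0],[-0.003,0,0]],"turn":[[0,0,0],[0,0,0],[0,0,0],[0,0,0]],"fingers":[0,0,0,0]}'; python3 st.py
```

```text
t: 11.1
tcp_pos: [0.4609, -0.1092, 0.1545]
tcp_rot: [0.622, 0.751, 0.14, -0.168]
ft_force: [-3.8, 6.7, 7.9]
width: 0.173
gripper_force: 40.0
offset of grip in tube axes (s,lat,down) [ 0.0013 -0.     -0.0002] ft tool [ 9.9149 -2.5137 -4.0065] tq [ 0.3309  1.1935 -0.0403]
t 11.1 slide [-0.0013  0.      0.0002] turn [-0.   -0.27  0.12] rows 0.033981194481399454
```

```bash
python3 -m crank '{"slide":[[-0.001,0,0],[-0.0015,0,0],[-0.0015,0,0],[-0.0015,0,0]],"turn":[[0,0,0],[0,0,0],[0,0,0],[0,0,0]],"fingers":[0,0,0,0]}'; python3 st.py; python3 snap.py in; python3 - <<'E'
import cv2,numpy as np
s=cv2.imread("pics/in_scene.png")
cv2.imwrite("pics/inm.png",cv2.resize(s[195:275,205:295],None,fx=7,fy=7,interpolation=cv2.INTER_CUBIC))
E
```

```text
t: 11.5
tcp_pos: [0.4608, -0.1091, 0.1544]
tcp_rot: [0.622, 0.752, 0.14, -0.169]
ft_force: [-4.3, 8.7, 10.9]
width: 0.17
gripper_force: 40.0
offset of grip in tube axes (s,lat,down) [ 0.0013 -0.0001 -0.0001] ft tool [13.0647 -2.577  -5.8172] tq [ 0.5234  1.8654 -0.0484]
t 11.5 slide [-0.0012  0.0001  0.0001] turn [-0.06 -0.36  0.18] rows 0.04718265771106416
tcp [ 0.4608 -0.1092  0.1544] ft [-5.1872  9.4686 10.8507] torque [1.8479 0.8007 0.2058] joints [ 1.2104  0.718  -1.0542  1.8927  0.2371  1.0546  0.2741]
tip [ 0.4818 -0.2189  0.0982] top [411.4267 215.0026] scene [235.9352 251.7529]
collar [ 0.4691 -0.1523  0.1303] top [387.2663 219.157 ] scene [254.1199 225.8833]
end [ 0.4504 -0.0547  0.1774] top [349.5605 225.6406] scene [280.4672 188.4015]
```

View pics/inm.png

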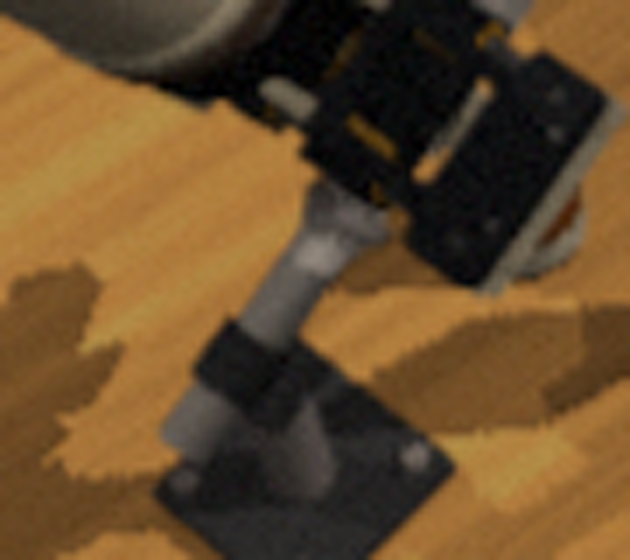

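The collar sits flush on the mouth at about (254,226), with no gap and a 13 N reaction. Now I'll draw it right out.

```bash
python3 -m crank '{"slide":[[0.004,0,0],[0.01,0,0],[0.02,0,0],[0.03,0,0],[0.04,0,0],[0.052,0,0],[0.065,0,0],[0.08,0,0],[0.095,0,0],[0.11,0,0],[0.125,0,0],[0.13,0,0]],"turn":[[0,0,0],[0,0,0],[0,0,0],[0,0,0],[0,0,0],[0,0,0],[0,0,0],[0,0,0],[0,0,0],[0,0,0],[0,0,0],[0,0,0]],"fingers":[0,0,0,0,0,0,0,0,0,0,0,0]}'; python3 st.py; cat > rd.py <<'E'
from h import *
Q=np.array([.6217,.0002,.125]);yw=-.0885;dx=float(sys.argv[1]) if len(sys.argv)>1 else 0
X=np.array([np.cos(yw),np.sin(yw),0]);Y=np.array([-X[1],X[0],0])
M=axes(Y,[0,0,-1])
def tg(out,up): return Q+Y*(.125+dx+out)+[0,0,.003+up],M
for a in((.1,.08),(.1,0),(0,0)): print(a,tg(*a)[0]);go(*tg(*a))
E
python3 rd.py
```

```text
t: 12.8
tcp_pos: [0.4396, 0.0045, 0.2087]
tcp_rot: [0.623, 0.752, 0.139, -0.166]
ft_force: [-0.3, -0.6, -0.7]
width: 0.171
gripper_force: 40.0
offset of grip in tube axes (s,lat,down) [ 0.1289  0.     -0.0004] ft tool [-0.7426 -0.3717  0.4311] tq [-0.0801 -0.5927 -0.0605]
t 12.8 slide [-0.1289 -0.0003  0.0004] turn [ 0.07 -0.02  0.14] rows 2.5786944640443097
(0.1, 0.08) [0.6416 0.2243 0.208 ]
t 12.8 slide [0.1612 0.2392 0.0767] turn [ -3.32 -24.88  15.54] rows 5.970410544332304
(0.1, 0) [0.6416 0.2243 0.128 ]
t 12.8 slide [0.1274 0.2391 0.1491] turn [ -3.32 -24.88  15.54] rows 6.184878334594623
(0, 0) [0.6327 0.1247 0.128 ]
t 12.8 slide [0.0402 0.2119 0.1084] turn [ -3.32 -24.88  15.54] rows 4.827644308994485
```

```bash
python3 - <<'E'
import sys;sys.argv=['x']
from rd import *
print();go([.45,.25,.25],M)
E
```

```text
(0.1, 0.08) [0.6416 0.2243 0.208 ]
t 12.8 slide [0.1612 0.2392 0.0767] turn [ -3.32 -24.88  15.54] rows 5.970410544332304
(0.1, 0) [0.6416 0.2243 0.128 ]
t 12.8 slide [0.1274 0.2391 0.1491] turn [ -3.32 -24.88  15.54] rows 6.184878334594623
(0, 0) [0.6327 0.1247 0.128 ]
t 12.8 slide [0.0402 0.2119 0.1084] turn [ -3.32 -24.88  15.54] rows 4.827644308994485

t 12.8 slide [0.2343 0.0558 0.064 ] turn [ -3.32 -24.88  15.54] rows 4.98366741699372
```

```bash
python3 -m crank '{"slide":[[0.03,0.007,0.008],[0.06,0.014,0.016],[0.09,0.021,0.024],[0.12,0.028,0.032],[0.15,0.035,0.04],[0.18,0.042,0.048],[0.205,0.049,0.056],[0.225,0.053,0.061],[0.234,0.056,0.064],[0.234,0.056,0.064]],"turn":[[-0.3,-2.5,1.5],[-0.7,-5,3],[-1,-7.5,4.6],[-1.3,-10,6.2],[-1.7,-12.5,7.8],[-2,-15,9.3],[-2.4,-17.5,11],[-2.8,-21,13],[-3.3,-24.9,15.5],[-3.3,-24.9,15.5]],"fingers":[0,0,0,0,0,0,0,0,0,0]}'; python3 rd.py
```

```text
t: 13.8
tcp_pos: [0.4497, 0.2531, 0.25]
tcp_rot: [0.736, 0.677, 0.001, -0.001]
ft_force: [-0.5, 1.2, -2.1]
width: 0.171
gripper_force: 40.0
(0.1, 0.08) [0.6416 0.2243 0.208 ]
t 13.8 slide [-0.0129  0.1936  0.042 ] turn [ 0.01 -0.11  0.33] rows 3.9710940016833516
(0.1, 0) [0.6416 0.2243 0.128 ]
t 13.8 slide [-0.0131  0.1936  0.122 ] turn [ 0.01 -0.11  0.33] rows 4.5845495654510975
(0, 0) [0.6327 0.1247 0.128 ]
t 13.8 slide [-0.1131  0.193   0.1218] turn [ 0.01 -0.11  0.33] rows 5.094769420778126
```

```bash
python3 -m crank '{"slide":[[-0.003,0.03,0],[-0.005,0.07,0],[-0.008,0.11,0],[-0.01,0.15,0],[-0.012,0.18,0.01],[-0.013,0.19,0.04],[-0.013,0.193,0.07],[-0.013,0.193,0.1],[-0.013,0.193,0.115],[-0.013,0.193,0.122],[-0.013,0.193,0.122]],"turn":[[0,0,0.1],[0,0,0.3],[0,0,0.3],[0,0,0.3],[0,0,0.3],[0,0,0.3],[0,0,0.3],[0,0,0.3],[0,0,0.3],[0,0,0.3],[0,0,0.3]],"fingers":[0,0,0,0,0,0,0,0,0,0,0]}'; python3 rd.py; python3 snap.py rd0; python3 - <<'E'
import cv2,numpy as np
t=cv2.imread("pics/rd0_top.png");s=cv2.imread("pics/rd0_scene.png")
f=lambda i,x,y,w,h:cv2.resize(i[y:y+h,x:x+w],(w*6,h*6),interpolation=cv2.INTER_CUBIC)
cv2.imwrite("pics/rd0m.png",np.vstack([f(t,230,110,130,40),f(s,300,185,130,60)]))
E
```

```text
t: 14.9
tcp_pos: [0.6419, 0.2167, 0.1264]
tcp_rot: [0.74, 0.672, -0.001, -0.001]
ft_force: [1.3, 0.9, -1.3]
width: 0.173
gripper_force: 40.0
(0.1, 0.08) [0.6416 0.2243 0.208 ]
t 14.9 slide [ 0.0075 -0.0012 -0.0816] turn [-0.12  0.01 -0.41] rows 1.639153031923988
(0.1, 0) [0.6416 0.2243 0.128 ]
t 14.9 slide [ 0.0075 -0.001  -0.0016] turn [-0.12  0.01 -0.41] rows 0.15504857290636972
(0, 0) [0.6327 0.1247 0.128 ]
t 14.9 slide [-0.0925 -0.0003 -0.0016] turn [-0.12  0.01 -0.41] rows 1.849979598225638
tcp [0.6429 0.2178 0.1284] ft [ 0.096   0.5962 -2.181 ] torque [ 0.024  -0.053   0.0568] joints [ 0.1375  0.775  -0.7678  1.5561  0.5926  1.054  -0.8821]
tip [0.631  0.0934 0.1253] top [290.6073 155.2148] scene [374.648  214.9264]
collar [0.6382 0.168  0.1253] top [261.5208 152.2662] scene [397.9069 200.7647]
end [0.6487 0.2775 0.1255] top [218.9817 147.9539] scene [429.9814 181.2354]
```

View pics/rd0m.png

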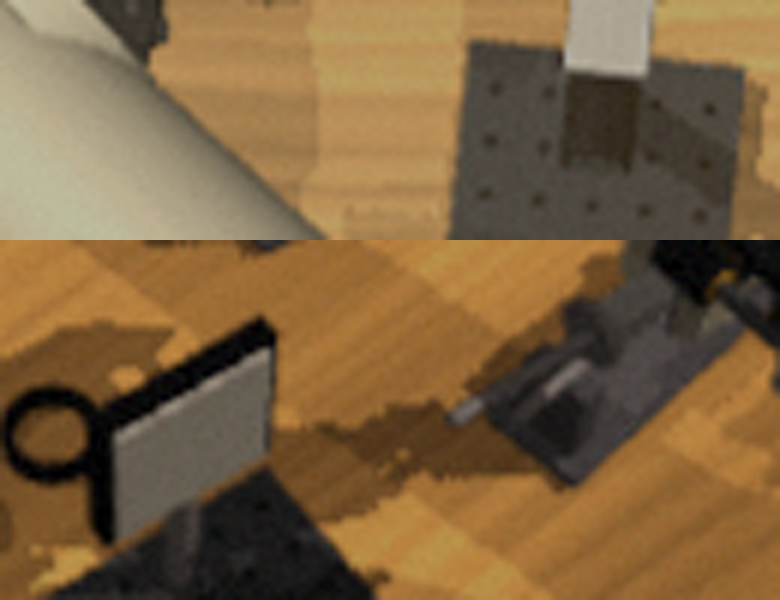

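The tip is at scene (375,214.5), predicted (374.7,214.9). I'll refine the reader pose with panel corners from the scene view and the lens from the top view.

```bash
cat >> m.py <<'E'
ex=[("top",[.055,.016,.125],(323.7,137.3)),("top",[.055,-.016,.125],(335.3,137.5)),
("scene",[-.049,-.043,.168],(318.8,216.7)),("scene",[-.049,.043,.168],(345.3,202.8)),("scene",[-.049,.043,.082],(344.2,220.8)),("scene",[-.049,-.043,.082],(319.5,235))]
print("reader all",*fit(rd+ex,[.6,0,0.]));print("scene only",*fit(ex[2:],[.6,0,0.]))
E
python3 m.py | sed -n '/reader all/,$p'; python3 rd.py | tail -1
```

```text
reader all [ 0.6219  0.0002 -0.0904] [[-0.2338 -0.4502]
 [-0.2088 -0.3259]
 [-0.5006 -0.0292]
 [ 0.0842  0.5462]
 [-0.895   0.0899]
 [ 1.8505 -0.1437]
 [ 0.5241 -0.3352]
 [ 0.1299  0.2414]
 [-0.8575 -0.0078]
 [-0.0333  0.9765]
 [-1.9057  1.5819]
 [ 1.4056 -1.8639]
 [ 1.1737 -0.3403]
 [-1.8191  2.1242]]
scene only [ 0.621   0.0011 -0.111 ] [[-1.6936  0.6527]
 [ 2.0005 -2.2402]
 [ 1.7277 -0.7026]
 [-1.6236  1.2326]]
t 15.0 slide [-0.0936 -0.0013  0.0003] turn [ 0.05 -0.07 -0.4 ] rows 1.8726230201107201
```

```bash
python3 -m crank '{"slide":[[-0.01,-0.0013,0],[-0.025,-0.0013,0],[-0.04,-0.0013,0],[-0.055,-0.0013,0],[-0.07,-0.0013,0],[-0.082,-0.0013,0],[-0.09,-0.0013,0],[-0.0935,-0.0013,0],[-0.0935,-0.0013,0],[-0.0935,-0.0013,0],[-0.0935,-0.0013,0]],"turn":[[0,0,-0.4],[0,0,-0.4],[0,0,-0.4],[0,0,-0.4],[0,0,-0.4],[0,0,-0.4],[0,0,-0.4],[0,0,-0.4],[0,0,-0.4],[0,0,-0.4],[0,0,-0.4]],"fingers":[0,0,0,0,0,0,0,0,0,0,0]}'; python3 snap.py rd1; python3 rd.py|tail -1; python3 - <<'E'
import cv2,numpy as np
t=cv2.imread("pics/rd1_top.png");s=cv2.imread("pics/rd1_scene.png")
f=lambda i,x,y,w,h:cv2.resize(i[y:y+h,x:x+w],(w*6,h*6),interpolation=cv2.INTER_CUBIC)
cv2.imwrite("pics/rd1m.png",np.vstack([f(t,250,120,110,45),f(s,310,190,110,50)]))
E
```

```text
t: 16.1
tcp_pos: [0.6318, 0.1257, 0.127]
tcp_rot: [0.737, 0.676, -0.0, -0.001]
ft_force: [0.1, -0.8, -2.3]
width: 0.17
gripper_force: 40.0
tcp [0.6318 0.1255 0.1269] ft [-0.2994  0.2279 -1.9881] torque [-0.0114 -0.0755 -0.0119] joints [ 0.3004  0.7277 -0.7804  1.651   0.5841  1.0113 -0.761 ]
tip [0.621  0.001  0.1239] top [326.6805 159.4313] scene [343.7904 233.4248]
collar [0.6275 0.0757 0.1239] top [297.5128 156.7201] scene [368.3919 218.1927]
end [0.637  0.1853 0.1239] top [254.8557 152.7551] scene [402.2246 197.245 ]
t 16.2 slide [-0.0007  0.001  -0.0011] turn [-0.05 -0.02  0.08] rows 0.032334844354238515
```

View pics/rd1m.png

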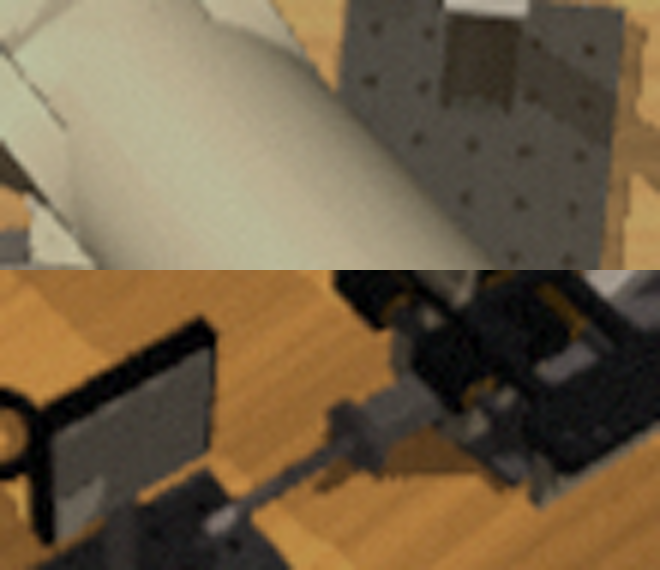

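The rod reads level, with its tip at scene (344.5,232.5), predicted (343.8,233.4), mid-gap and clear of panel and camera. One last 1 mm trim, then let it settle.

```bash
python3 -m crank '{"slide":[[-0.001,0.001,-0.001],[-0.001,0.001,-0.001],[-0.001,0.001,-0.001],[-0.001,0.001,-0.001],[-0.001,0.001,-0.001],[-0.001,0.001,-0.001],[-0.001,0.001,-0.001],[-0.001,0.001,-0.001]],"turn":[[0,0,0],[0,0,0],[0,0,0],[0,0,0],[0,0,0],[0,0,0],[0,0,0],[0,0,0]],"fingers":[0,0,0,0,0,0,0,0]}'; python3 rd.py|tail -1; python3 -c "
from cell import ctrl,job_done
print(abs(ctrl.get_obs()['qvel']).max());print(job_done())"
```

```text
t: 17.0
tcp_pos: [0.6328, 0.1235, 0.1279]
tcp_rot: [0.738, 0.675, -0.0, -0.0]
ft_force: [-0.3, -0.3, -1.8]
width: 0.173
gripper_force: 40.0
t 17.0 slide [ 0.0012 -0.0002 -0.0001] turn [-0.05  0.    0.01] rows 0.02519065821368621
0.0020645132139968767
the job is handed in; nothing more can be done
None
```

Job handed in at 17 s: the collared rod went into the tube until the collar stopped on the mouth, came right out, and is now held still and level at the read point. By camera and arm readings the tip is within about 2 mm, but the arm hid the top view, so only the scene camera confirmed the final position.

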